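# Load a connecting rod into its inspection nest and close the keeper

## Robot

A 6-joint arm with a two-finger parallel gripper is mounted at the origin on the work surface; the furniture and walls round the work are solid. World frame = base frame: x ahead of the robot, y to its left, z up, the work surface at z = 0. Lengths are in m, angles in rad, forces in N, time in s.
With the tool pointing down it reaches from about 0.375 to 0.9 m from the base axis. Payload 3.1 kg.
Tool frame: the origin (TCP) lies midway between the tips of the shut fingers; the grasp point (between the pads) lies 19 mm behind it (manip.grip_depth is the distance from the TCP to the grasp point, in m); z points along the fingers, y is the line along which they close (so a half turn about z gives the same grasp; the last joint's range is limited). The gripper opens to 85 mm and grips with 20 to 120 N. Pads are 22 mm wide; open, the fingers measure 114 mm over their backs; the gripper's body (76 mm by 85 mm) begins 54 mm behind the grasp point. The pads swing forward as they close: fully open they stand 13 mm farther back than shut.
Start: joints at [-1.292, 0.527, 1.433, -0, 1.181, -0.178], TCP at [0.276, -0.561, 0.204] pointing down, gripper open.
Joint ranges: [-3.08, 3.08], [-0.75, 2.2], [0.22, 2.44], [-1.43, 4.57], [0, 2.65], [-2.85, 2.85]. Speed limits (rad/s): [2.79, 2.79, 3.14, 3.14, 3.14, 3.14].

## Interface

Orientations are given as a unit quaternion [x, y, z, w].
In Python, from station import telemetry, snapshot, manip gives the robot as it stands. The module is installed in compiled form; this text tells all that it offers.
- The arm moves only by the shell command python3 -m crank 'ROWS' [OPENING] [FORCE]. ROWS is text: rows parted by semicolons, each of 6 numbers parted by spaces: the shift along the tool's x, y, z as a fraction of full scale, then the turn, a rotation vector about the tool's x, y, z as a fraction of full scale. A call has exactly 5 rows; each row shifts and turns the commanded pose from where the row before left it, along the tool's axes as they then stand; what a row does not reach is not made up. Full scale, the value 1, is 4 cm for a shift and 90 degrees for a turn. A row lasts 1/10 s, in which the tool goes at most 50 mm and 8.59 degrees, less where a joint would pass 70% of its speed; a pose out of reach is approached as far as the arm can. A call with a number of a shift or a turn outside -1 to 1 is refused whole. A call with a gripper value outside its range is refused whole. OPENING is the opening, from -1 (shut) to 1 (fully open), set as the call begins (- or left out, the last holds). The fingers move at their own pace and stop on an object; FORCE is the grip in N (left out, the last holds). Time passes only in rows, so rows that do not move let the fingers close, or fill a call up. It gives the time, the measured TCP pose, the force, the opening and the grip force at its end, in the units of the state.
- telemetry.sense(): the state, without advancing time (a new reading comes with each control period).
- snapshot(name): name is "side" or "top" or "wrist"; returns a dict with "image" (400x640x3 uint8, red, green, blue), "depth" (400x640 float32, m along the optical axis (not along the pixel's ray), 0 where there is no reading), "camera_matrix" (3x3 intrinsics, pixels), "rvec" (rotation vector, rad) and "tvec" (3), from world to camera coordinates, as OpenCV has them. Camera axes: x right, y down, z forward; pixel columns grow to the right and rows downward; lengths in m; the calibration is good to about 2 mm. A picture is of the moment at which its call begins.
- manip.sign_off(): hands the job in; it is judged then, once.
The state is a dict: "t": time; "q": joint angles; "qd": joint speeds; "tau": joint torques, N m; "tcp_pos": TCP position; "tool_rot": TCP orientation; "force": force on the tool from outside, world axes, zero at the start; "ft_torque": the same for the moment, N m; "finger_gap": opening from 0.0 (shut) to 1.0 (fully open); "gripper_force": force on a finger pad.
Only numpy, scipy, OpenCV 4.12 (cv2) and the standard library are available. Lean on these libraries where they do the work, as an engineer would, in place of code of your own. Each camera call takes 0.05 s, during which the arm holds its last target. There are 200 camera calls.

## Task

Swing the keeper arm of the blue-walled nest fixture fully open by its red knob, then seat the connecting rod in the nest, big end in the big horseshoe and small end in the small one, lying flat on the base plate; set it down gently, do not drop it or force it. Then swing the keeper arm back fully home over the small end and let go. Leave the piston, the grease tin and the yellow screwdriver where they are.

Things in the scene. Friction and masses are not known exactly. Their poses are not given: they have to be found in the camera images.
- con_rod: loose grey-brown cast connecting rod lying flat, 160 x 58 x 18 mm, about 0.45 kg. Origin mid-length on its underside; z up, y axis along the rod towards the big end. Between the two ring-shaped ends runs a straight shank 16 mm wide (along x), 10 mm high, its underside 4 mm above the rings' underside; free to grip from y = -45 to +20 mm, near its balance point about y = +10 mm
- rod_big (a point): centre of the rod's big end (ring, 58 mm outer diameter, 18 mm thick), on its underside; at y = +51 mm of the rod
- rod_small (a point): centre of the rod's small end (ring, 32 mm outer diameter, 18 mm thick), on its underside; at y = -64 mm of the rod
- nest_fixture: fixed fixture: grey-painted plate 12 mm thick with two blue horseshoe walls that open towards each other. Origin on the worktop under the middle of the seated rod, whose x and y axes then match the fixture's: z up, y towards the big horseshoe. Plate spans x -50..+98, y -106..+108 mm. No wall between y = -57 and +35 mm: room for fingers beside the shank
- nest_big (a point): centre of the big horseshoe on the pocket floor (plate top, 12 mm above the worktop); at x 0, y +51 mm of the fixture. Its wall leaves 1.5 mm round the rod's ring, flares outward by about 4 mm at the mouth and rises 13 mm above the plate
- nest_small (a point): centre of the small horseshoe on the pocket floor; at x 0, y -64 mm of the fixture. Same clearance, flare and wall height
- keeper (a joint): angle of the steel keeper arm about its upright pivot at x +72, y -64 mm of the fixture. 0 = fully home: arm points to the fixture's -x, across the small horseshoe, blocking it. Grows anticlockwise seen from above; 1.75 = fully open, pointing about to -y. Underside 20.5 mm above the plate: clears a seated rod by 2.5 mm, strikes an unseated one. Stays where left; under 1 N at the knob
- keeper_knob (a point): red upright round knob on the free end of the keeper arm, 72 mm from the pivot, 21 mm in diameter, from 41 to 77 mm above the worktop; this point is on its axis 58.5 mm above the worktop
- piston: loose grey piston, 68 mm diameter, 60 mm high, a bystander; origin under its centre
- grease_tin: loose open tin, 69 mm diameter, 56 mm high, a bystander; origin under its centre
- screwdriver_yellow: loose screwdriver with a yellow handle, 176 mm long, lying along its y axis, a bystander; origin under its middle

How it is judged:
By the outcome, as a careful person would: the job done as asked, in the order asked, and still so for the second after the job is handed in, with the robot touching nothing.
It also fails if it takes over 72 s, if anything falls off the work surface, if the arm or the gripper's body presses on something with over 40 N, if the wrist force passes 120 N, or if a joint passes its speed limit or range.

## Working session

There is one attempt and no reset: what is moved stays moved. The work goes in short steps, Python scripts to look and compute and a shell command to move; the robot and the scene stay as the last step left them, time stands still between calls to the robot, and variables do not carry over. Pictures are saved under pics/ and viewed, at most 10 in all, crops included, and the job is handed in when it is done.

```bash
mkdir -p pics
python3 - <<'E'
from station import telemetry, snapshot, manip
import cv2,numpy as np
s=telemetry.sense();print(s['t'],s['tcp_pos'],s['tool_rot'],manip.grip_depth)
for n in['top','side']:
    d=snapshot(n);cv2.imwrite(f'pics/{n}0.png',d['image'][:,:,::-1]);np.savez(f'{n}0.npz',**d);print(n,d['camera_matrix'].tolist(),d['rvec'],d['tvec'])
E
```

```text
0.0 [ 0.27604568 -0.55985258  0.20322779] [ 9.73918787e-01  2.26894240e-01 -4.47205682e-05 -1.09488167e-03] 0.0187
top [[367.7469265675329, 0.0, 315.555076973666], [0.0, 367.7469265675329, 197.7194092379071], [0.0, 0.0, 1.0]] [ 2.19334597 -2.15033684  0.10333955] [0.00423348 0.57922151 1.11590741]
side [[424.4845095894624, 0.0, 324.8307715515131], [0.0, 424.4845095894624, 200.25705950908778], [0.0, 0.0, 1.0]] [ 0.41227493 -2.47654898  1.55633483] [0.56980584 0.13562664 1.27092971]
```

View pics/top0.png

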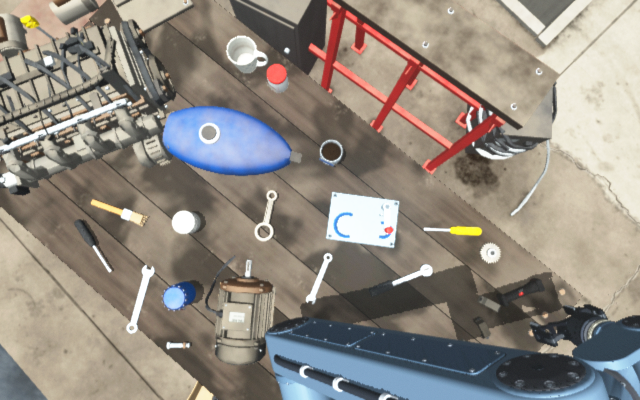

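View pics/side0.png

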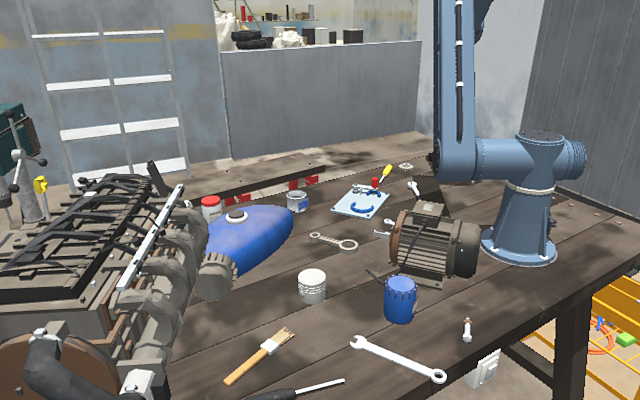

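The top view shows the rod near (265,215) with its big end at (263,232). The fixture is near (362,220), the big horseshoe at (343,225) and the red knob at (389,230). The screwdriver at (455,231) is close to the fixture. Next I'll enlarge this and measure.

```bash
cat > h.py <<'E'
import cv2,numpy as np
from scipy.spatial.transform import Rotation as R
from station import telemetry,snapshot,manip
def ray(d,uv,z):
    K=d['camera_matrix'];M=cv2.Rodrigues(np.array(d['rvec'],float))[0];t=np.array(d['tvec'],float).ravel()
    c=-M.T@t;v=M.T@np.linalg.inv(K)@np.array([uv[0],uv[1],1.])
    return c+v*(z-c[2])/v[2]
def proj(d,p):
    return cv2.projectPoints(np.array(p,float).reshape(-1,3),np.array(d['rvec'],float),np.array(d['tvec'],float),d['camera_matrix'],None)[0].reshape(-1,2)
def blobs(mask,n=5,amin=8):
    k,l,s,c=cv2.connectedComponentsWithStats(mask.astype(np.uint8))
    o=sorted([(s[i,4],c[i].round(1).tolist(),s[i,:4].tolist()) for i in range(1,k) if s[i,4]>=amin],key=lambda a:-a[0])
    return o[:n]
def hsv(d): return cv2.cvtColor(d['image'],cv2.COLOR_RGB2HSV)
def red(d):
    h=hsv(d); return ((h[...,0]<8)|(h[...,0]>172))&(h[...,1]>150)&(h[...,2]>80)
def blue(d):
    h=hsv(d); return (h[...,0]>98)&(h[...,0]<118)&(h[...,1]>130)&(h[...,2]>50)
E
python3 - <<'E'
from h import *
d=np.load('top0.npz')
im=d['image'][:,:,::-1];c=im[180:255,245:405];cv2.imwrite('pics/c1.png',cv2.resize(c,(800,375),interpolation=cv2.INTER_CUBIC))
for n,uv,z in[('big',(263,232),.018),('small',(271,195),.018),('knob',(389,230),.077),('nbig',(343,225),.025),('sd0',(425,229),.01),('sd1',(481,231),.02),('tl',(330,193),.012),('tr',(398,198),.012),('bl',(327,243),.012),('br',(395,248),.012),('tin',(331,152),.056),('piston',(186,222),.06)]: print(n,ray(d,uv,z).round(3))
E
```

```text
big [0.47  0.177 0.018]
small [0.586 0.156 0.018]
knob [ 0.483 -0.203  0.077]
nbig [ 0.496 -0.071  0.025]
sd0 [ 0.489 -0.329  0.01 ]
sd1 [ 0.486 -0.5    0.02 ]
tl [ 0.596 -0.03   0.012]
tr [ 0.585 -0.244  0.012]
bl [ 0.44  -0.023  0.012]
br [ 0.428 -0.235  0.012]
tin [ 0.718 -0.029  0.056]
piston [0.495 0.403 0.06 ]
```

View pics/c1.png

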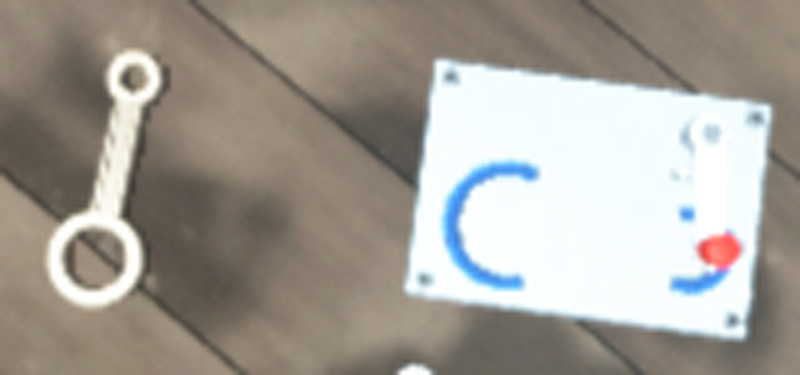

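The crop shows the keeper at home: pivot near crop (710,133), red knob at (720,250). The big horseshoe opens right, towards the small one. The rod's big end is at crop (95,258) and its small end at (133,78). I'll move the wrist camera above the fixture to refine the fixture pose.

```bash
python3 -m crank '0 0 0 0 0 0.08;0 0 0 0 0 0.08;0 0 0 0 0 0.08;0 0 0 0 0 0.08;0.4 -0.9 -0.22 0 0 0' 1
python3 -m crank '0.42 -0.98 -0.23 0 0 0;0.42 -0.98 -0.23 0 0 0;0.42 -0.98 -0.23 0 0 0;0.42 -0.98 -0.23 0 0 0;0.42 -0.98 -0.23 0 0 0'
python3 -m crank '0.42 -0.98 -0.23 0 0 0;0.42 -0.98 -0.23 0 0 0;0.42 -0.98 -0.23 0 0 0;0.42 -0.98 -0.23 0 0 0;0 0 0 0 0 0'
python3 - <<'E'
from h import *
d=snapshot('wrist');cv2.imwrite('pics/w1.png',d['image'][:,:,::-1]);np.savez('w1.npz',**d)
s=telemetry.sense();print(s['t'],s['tcp_pos'],s['tool_rot'],s['q'])
print('red',blobs(red(d)));print('blue',blobs(blue(d)))
E
```

```text
t: 0.6
tcp_pos: [0.2921, -0.5284, 0.2115]
tool_rot: [1.0, -0.026, -0.0, 0.001]
force: [0.6, -0.1, -0.9]
finger_gap: 0.998
gripper_force: 0.0
t: 1.1
tcp_pos: [0.3868, -0.3315, 0.259]
tool_rot: [1.0, -0.023, -0.0, -0.0]
force: [0.6, -0.1, -0.9]
finger_gap: 1.0
gripper_force: 0.0
t: 1.6
tcp_pos: [0.4624, -0.1754, 0.2968]
tool_rot: [1.0, -0.019, 0.001, -0.0]
force: [-0.8, 0.2, -0.4]
finger_gap: 1.001
gripper_force: 0.0
1.65 [ 0.46138332 -0.17756701  0.29617889] [ 9.99800607e-01 -1.99655124e-02  2.83985119e-04  2.10317057e-04] [-5.93812339e-01  2.42519068e-01  1.62902596e+00 -4.70468179e-05
  1.26934228e+00  1.01693162e+00]
red [(np.int32(133), [342.6, 151.7], [336, 144, 14, 15]), (np.int32(106), [454.0, 3.0], [446, 0, 19, 10]), (np.int32(31), [601.5, 256.5], [597, 254, 11, 7])]
blue [(np.int32(2216), [37.7, 12.5], [0, 0, 100, 34]), (np.int32(531), [242.6, 139.4], [228, 113, 37, 56]), (np.int32(69), [334.5, 162.4], [328, 160, 16, 6]), (np.int32(12), [331.2, 131.9], [330, 130, 3, 5])]
```

View pics/w1.png

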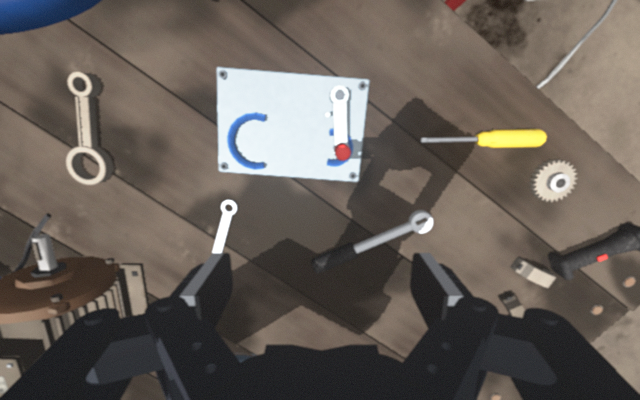

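The wrist view shows the plate corners at about (219,67), (368,80), (359,182) and (219,172). The knob is at (343,152) and the pivot at (340,95). The rod is at left, with its big end at (89,166) and small end at (83,85). I'll fit the plate and rod in the plane next.

```bash
cat >> h.py <<'E'
def fixture(d,box):
    x0,y0,x1,y1=box; im=cv2.cvtColor(d['image'],cv2.COLOR_RGB2GRAY)
    m=np.zeros_like(im);m[y0:y1,x0:x1]=((im>135)|blue(d)|red(d))[y0:y1,x0:x1]
    m=cv2.morphologyEx(m,cv2.MORPH_OPEN,np.ones((5,5)));cs=cv2.findContours(m,cv2.RETR_EXTERNAL,cv2.CHAIN_APPROX_NONE)[0]
    c=max(cs,key=cv2.contourArea)[:,0,:]
    w=np.array([ray(d,p,.012)[:2] for p in c])
    r=cv2.minAreaRect((w*1000).astype(np.float32))   # mm
    a=r[2]; sz=r[1]
    # long side (214mm) is fixture y
    b=cv2.boxPoints(r);e0=b[1]-b[0];e1=b[2]-b[1];e=e0 if np.hypot(*e0)>np.hypot(*e1) else e1
    if e[1]<0:e=-e
    yaw=np.arctan2(e[1],e[0])-np.pi/2; Rz=np.array([[np.cos(yaw),-np.sin(yaw)],[np.sin(yaw),np.cos(yaw)]])
    o=np.array(r[0])/1000-Rz@[.024,.001]
    return o,yaw,sz
def delta(s,tgt,a_t):
    p=np.array(s['tcp_pos']);M=R.from_quat(s['tool_rot']).as_matrix()
    a=np.arctan2(M[1,0],M[0,0]);D=np.array(tgt)-p
    dd=lambda b:np.array([np.cos(b)*D[0]+np.sin(b)*D[1],np.sin(b)*D[0]-np.cos(b)*D[1],-D[2]])/.04
    t=(a-a_t+np.pi)%(2*np.pi)-np.pi
    print('a',np.degrees(a).round(2),'turn',(t/(np.pi/2)).round(3),'shift after turn',dd(a_t).round(2),'before',dd(a).round(2),'D',D.round(4))
E
python3 - <<'E'
from h import *
d=dict(np.load('w1.npz'))
o,yaw,sz=fixture(d,(205,55,380,195));print(o,yaw,sz)
Rz=lambda y:np.array([[np.cos(y),-np.sin(y)],[np.sin(y),np.cos(y)]])
k=ray(d,(342.6,151.7),.068);print('knob',k,'expected',o+Rz(yaw)@[0,-.064])
dt=dict(np.load('top0.npz'));o2,yaw2,sz2=fixture(dt,(320,185,405,255));print('top',o2,yaw2,sz2)
# predicted points
for p,z in[((0,.051),.012),((0,-.064),.0585),((.072,-.064),.041)]:
    q=o+Rz(yaw)@p;print(p,q,proj(d,[*q,z]).round(1))
b=blobs(red(dt),8);print([x for x in b if 380<x[1][0]<400])
# rod
im=cv2.cvtColor(d['image'],cv2.COLOR_RGB2GRAY);m=np.zeros_like(im);m[65:195,55:115]=im[65:195,55:115]>120
print(blobs(m,3))
hs,hier=cv2.findContours(m,cv2.RETR_CCOMP,cv2.CHAIN_APPROX_NONE)
for c,h in zip(hs,hier[0]):
    if len(c)>15: print(len(c),h[3],np.round(cv2.fitEllipse(c)[0],1),np.round(cv2.fitEllipse(c)[1],1),ray(d,cv2.fitEllipse(c)[0],.018).round(4))
E
```

```text
[ 0.49199124 -0.13027539] -0.111637354 (215.22195434570312, 148.8114471435547)
knob [ 0.48441525 -0.20384983  0.068     ] expected [ 0.48486128 -0.19387699]
top [ 0.48038206 -0.12096022] -0.084676504 (239.83416748046875, 181.32785034179688)
(0, 0.051) [ 0.49767293 -0.07959287] [[255.7 141.2]]
(0, -0.064) [ 0.48486128 -0.19387699] [[334.6 150.8]]
(0.072, -0.064) [ 0.55641308 -0.2018982 ] [[338.8  94.6]]
[(np.int32(3363), [394.9, 82.5], [309, 0, 193, 171]), (np.int32(10), [390.2, 229.3], [389, 228, 3, 4])]
[(np.int32(2084), [80.3, 133.2], [55, 65, 51, 122]), (np.int32(20), [91.2, 170.0], [88, 168, 7, 6])]
19 -1 [ 91.4 170.2] [3.1 7.6] [0.4648 0.1689 0.018 ]
327 -1 [ 76.7 133.2] [ 47.4 120.6] [0.5192 0.1765 0.018 ]
77 13 [ 84.7 165.4] [24.2 30.1] [0.4722 0.177  0.018 ]
40 13 [79.1 84. ] [12.6 15.7] [0.585  0.1558 0.018 ]
```

Run:
```python
from h import *
d=dict(np.load('w1.npz'));dt=dict(np.load('top0.npz'))
P=np.array([ray(d,p,.012)[:2] for p in[(219,67),(368,80),(359,182),(219,172)]]);print(P.round(4))
Q=np.array([ray(dt,p,.012)[:2] for p in[(332,192),(399,201),(394,247.5),(326.5,238.5)]]);print(Q.round(4))
for A in(P,Q):
    print('yaws',[round(float(np.arctan2(*(A[i]-A[j])[::1])),3) for i,j in((0,1),(3,2))],'len',[np.hypot(*(A[i]-A[j])).round(4) for i,j in((0,1),(3,2),(0,3),(1,2))],A.mean(0))
d=snapshot('wrist');np.savez('w2.npz',**d);print(fixture(d,(205,55,380,195)));s=telemetry.sense();print(s['tcp_pos'],blobs(red(d),1))
im=d['image'][55:195,205:380,::-1];cv2.imwrite('pics/w2c.png',cv2.resize(im,None,fx=4,fy=4,interpolation=cv2.INTER_CUBIC))
```

```text
[[ 0.6002 -0.0389]
 [ 0.5757 -0.2448]
 [ 0.4303 -0.2318]
 [ 0.4538 -0.0194]]
[[ 0.5997 -0.0358]
 [ 0.5754 -0.2473]
 [ 0.4297 -0.2315]
 [ 0.4534 -0.0209]]
yaws [0.119, 0.11] len [np.float64(0.2073), np.float64(0.2137), np.float64(0.1477), np.float64(0.146)] [ 0.51497647 -0.13372195]
yaws [0.115, 0.112] len [np.float64(0.2129), np.float64(0.2119), np.float64(0.147), np.float64(0.1465)] [ 0.51456125 -0.13389254]
(array([ 0.49203931, -0.13017809]), np.float32(-0.11125946), (215.08792114257812, 148.8511505126953))
[ 0.46074871 -0.17892036  0.29571201] [(np.int32(154), [340.6, 150.8], [334, 143, 14, 16])]
```

View pics/w2c.png

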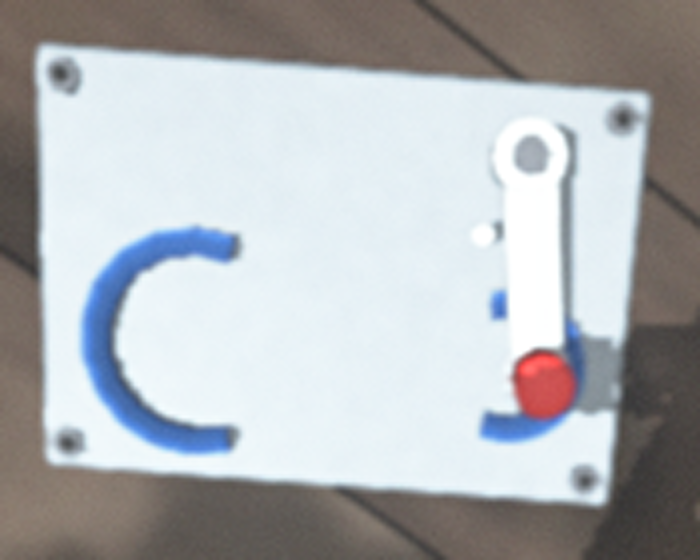

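Both views agree: fixture origin (0.492, -0.130), yaw -0.111 rad. The keeper starts about 0.14 rad off home, since the arm does not touch its stop peg. Next is the knob.

Run:
```python
from h import *
d=dict(np.load('w2.npz'));print(ray(d,(340.6,150.8),.06),ray(d,(340.6,150.8),.068))
s=telemetry.sense();k=ray(d,(340.6,150.8),.064);delta(s,[k[0],k[1],.12],np.radians(8))
```

```text
[ 0.48338907 -0.20422101  0.06      ] [ 0.48438376 -0.20373774  0.068     ]
a -2.41 turn -0.116 shift after turn [0.49 0.7  4.39] before [0.6  0.6  4.39] D [ 0.0231 -0.0251 -0.1757]
```

```bash
python3 -m crank '0 0 0 0 0 -0.058;0 0 0 0 0 -0.058;0.25 0.35 0.9 0 0 0;0.24 0.35 0.9 0 0 0;0 0 0.9 0 0 0' 1 20
python3 -m crank '0 0 0.9 0 0 0;0 0 0.8 0 0 0;0 0 0 0 0 0;0 0 0 0 0 0;0 0 0 0 0 0'
python3 - <<'E'
from h import *
s=telemetry.sense();delta(s,[.4839,-.204,.047],np.radians(8))
E
```

```text
t: 2.2
tcp_pos: [0.4849, -0.2085, 0.1864]
tool_rot: [0.998, 0.067, 0.001, 0.001]
force: [-0.9, 0.0, 0.2]
finger_gap: 0.997
gripper_force: 0.0
t: 2.7
tcp_pos: [0.4848, -0.2062, 0.1212]
tool_rot: [0.998, 0.068, 0.001, 0.001]
force: [0.2, -0.4, -0.2]
finger_gap: 0.998
gripper_force: 0.0
a 7.81 turn -0.002 shift after turn [-0.02 -0.06  1.86] before [-0.02 -0.06  1.86] D [-0.0009  0.0022 -0.0742]
```

```bash
python3 -m crank '0 -0.06 0.5 0 0 0;0 0 0.5 0 0 0;0 0 0.45 0 0 0;0 0 0.4 0 0 0;0 0 0 0 0 0'
python3 -m crank '0 0 0 0 0 0;0 0 0 0 0 0;0 0 0 0 0 0;0 0 0 0 0 0;0 0 0 0 0 0' -1 20
python3 -m crank '0 0 0 0 0 0;0 0 0 0 0 0;0 0 0 0 0 0;0 0 0 0 0 0;0 0 0 0 0 0'
python3 - <<'E'
from h import *
s=telemetry.sense();piv=np.array([.5564,-.2019]);p=s['tcp_pos'][:2]-piv;print(s['tcp_pos'],np.hypot(*p),np.degrees(np.arctan2(p[1],p[0]))%360)
# 11 rows of 8.55 deg: per-row shift in tool axes at row start (tool y = tangent when a=phi-180)
E
```

```text
t: 3.2
tcp_pos: [0.4837, -0.2026, 0.046]
tool_rot: [0.998, 0.069, -0.0, 0.0]
force: [0.4, -0.1, -0.1]
finger_gap: 1.003
gripper_force: 0.0
t: 3.7
tcp_pos: [0.484, -0.2026, 0.0465]
tool_rot: [0.998, 0.069, 0.0, 0.0]
force: [-1.2, 0.6, 3.9]
finger_gap: 0.22
gripper_force: 19.4
t: 4.2
tcp_pos: [0.484, -0.2026, 0.0465]
tool_rot: [0.998, 0.069, 0.0, 0.0]
force: [-0.2, 0.5, 6.8]
finger_gap: 0.22
gripper_force: 19.5
[ 0.48399189 -0.20262499  0.04645612] 0.0724117396761629 180.57365830877237
```

```bash
python3 -m crank '0 0 -0.05 0 0 0;-0.012 0.133 0 0 0 -0.047;-0.012 0.133 0 0 0 -0.047;-0.012 0.133 0 0 0 -0.047;-0.012 0.133 0 0 0 -0.047'
python3 -m crank '-0.012 0.133 0 0 0 -0.047;-0.012 0.133 0 0 0 -0.047;-0.012 0.133 0 0 0 -0.047;-0.012 0.133 0 0 0 -0.047;-0.012 0.133 0 0 0 -0.047'
python3 -m crank '-0.012 0.133 0 0 0 -0.047;-0.012 0.133 0 0 0 -0.047;-0.012 0.133 0 0 0 -0.047;-0.012 0.133 0 0 0 -0.047;-0.012 0.133 0 0 0 -0.047'
python3 - <<'E'
from h import *
s=telemetry.sense();piv=np.array([.5564,-.2019]);p=s['tcp_pos'][:2]-piv;M=R.from_quat(s['tool_rot']).as_matrix();print(s['tcp_pos'],np.hypot(*p),np.degrees(np.arctan2(p[1],p[0]))%360,np.degrees(np.arctan2(M[1,0],M[0,0])))
E
```

```text
t: 4.7
tcp_pos: [0.4869, -0.223, 0.0469]
tool_rot: [0.976, 0.216, -0.0, -0.001]
force: [1.8, 1.3, -5.9]
finger_gap: 0.216
gripper_force: 21.4
t: 5.2
tcp_pos: [0.4987, -0.2463, 0.0468]
tool_rot: [0.92, 0.391, -0.001, -0.001]
force: [0.5, 0.7, -2.7]
finger_gap: 0.218
gripper_force: 21.6
t: 5.7
tcp_pos: [0.5185, -0.264, 0.0468]
tool_rot: [0.833, 0.554, -0.001, -0.001]
force: [-2.1, -0.9, -2.8]
finger_gap: 0.218
gripper_force: 21.7
[ 0.51845479 -0.26400717  0.04680356] 0.07278145426097658 238.57659672190982 67.2712621809452
```

```bash
python3 -m crank '-0.012 0.133 0 0 0 -0.047;-0.012 0.133 0 0 0 -0.047;-0.012 0.133 0 0 0 -0.047;-0.012 0.133 0 0 0 -0.047;-0.012 0.133 0 0 0 -0.047'
python3 -m crank '-0.012 0.133 0 0 0 -0.047;-0.012 0.133 0 0 0 -0.047;-0.012 0.133 0 0 0 -0.047;0 0 0 0 0 0;0 0 0 0 0 0'
python3 - <<'E'
from h import *
s=telemetry.sense();piv=np.array([.5564,-.2019]);p=s['tcp_pos'][:2]-piv;M=R.from_quat(s['tool_rot']).as_matrix();print(s['tcp_pos'],np.hypot(*p),np.degrees(np.arctan2(p[1],p[0]))%360,np.degrees(np.arctan2(M[1,0],M[0,0])))
E
python3 -m crank '-0.01 0.05 0 0 0 -0.01;-0.01 0.05 0 0 0 -0.01;0 0 0 0 0 0;0 0 0 0 0 0;0 0 0 0 0 0'
```

```text
t: 6.2
tcp_pos: [0.5436, -0.2734, 0.0468]
tool_rot: [0.717, 0.697, -0.001, -0.001]
force: [-0.2, -2.9, -2.8]
finger_gap: 0.22
gripper_force: 21.7
t: 6.7
tcp_pos: [0.5602, -0.2743, 0.0469]
tool_rot: [0.637, 0.771, -0.0, -0.0]
force: [-0.1, -4.0, -6.7]
finger_gap: 0.218
gripper_force: 21.3
[ 0.56017273 -0.27427284  0.04692908] 0.07247110479664108 272.98407809601787 100.861888923604
t: 7.2
tcp_pos: [0.5604, -0.2741, 0.0468]
tool_rot: [0.624, 0.781, -0.002, -0.004]
force: [-8.6, -6.4, -3.5]
finger_gap: 0.221
gripper_force: 21.7
```

The knob is at its open stop: a 4 mm further command gave only force. I'll release, rise and move to view the rod.

```bash
python3 -m crank '0 0 0 0 0 0;0 0 0 0 0 0;0 0 0 0 0 0;0 -0.05 0 0 0 0;0 -0.04 -0.5 0 0 0' 1 20
python3 -m crank '0 0 -1 0 0 0;0 0 -1 0 0 0;0 0 -1 0 0 0;0 0 -1 0 0 0;0 0 -0.5 0 0 0'
python3 -m crank '0 0 0 0 0 -0.0945;0 0 0 0 0 -0.0945;0 0 0 0 0 -0.0945;0 0 0 0 0 -0.0945;0 0 0 0 0 0'
python3 - <<'E'
from h import *
s=telemetry.sense();delta(s,[.55,.165,.25],np.radians(170));print(s['q'])
E
```

```text
t: 7.7
tcp_pos: [0.5595, -0.273, 0.0659]
tool_rot: [0.624, 0.781, 0.0, -0.003]
force: [0.7, 0.3, 0.6]
finger_gap: 0.998
gripper_force: 0.0
t: 8.2
tcp_pos: [0.5629, -0.2753, 0.2525]
tool_rot: [0.624, 0.781, 0.0, 0.004]
force: [0.5, 0.0, -0.9]
finger_gap: 1.0
gripper_force: 0.0
t: 8.7
tcp_pos: [0.5612, -0.2742, 0.248]
tool_rot: [0.368, 0.93, 0.0, 0.0]
force: [-0.4, -0.5, 0.4]
finger_gap: 0.998
gripper_force: 0.0
a 136.75 turn -0.369 shift after turn [ 2.18 10.76 -0.05] before [ 7.73  7.81 -0.05] D [-0.0112  0.4392  0.002 ]
[-6.33307716e-01  4.82918940e-01  1.38309740e+00  3.26775317e-04
  1.27545007e+00 -1.44941730e+00]
```

```bash
python3 -m crank '0 0 0 0 0 -0.0922;0 0 0 0 0 -0.0922;0 0 0 0 0 -0.0922;0 0 0 0 0 -0.0922;0.2 0.96 0 0 0 0'
python3 -m crank '0.2 0.98 0 0 0 0;0.2 0.98 0 0 0 0;0.2 0.98 0 0 0 0;0.2 0.98 0 0 0 0;0.2 0.98 0 0 0 0'
python3 -m crank '0.2 0.98 0 0 0 0;0.2 0.98 0 0 0 0;0.2 0.98 0 0 0 0;0.2 0.98 0 0 0 0;0.2 0.98 0 0 0 0'
python3 -m crank '0 0 0 0 0 0;0 0 0 0 0 0;0 0 0 0 0 0;0 0 0 0 0 0;0 0 0 0 0 0'
python3 - <<'E'
from h import *
s=telemetry.sense();delta(s,[.55,.165,.25],np.radians(170));
d=snapshot('wrist');cv2.imwrite('pics/w3.png',d['image'][:,:,::-1]);np.savez('w3.npz',**d)
print(proj(d,[[.47,.177,.018],[.586,.156,.018]]))
E
```

```text
t: 9.2
tcp_pos: [0.5609, -0.2393, 0.2478]
tool_rot: [0.09, 0.996, -0.001, 0.001]
force: [0.8, 0.7, 1.2]
finger_gap: 1.0
gripper_force: 0.0
t: 9.7
tcp_pos: [0.5546, -0.0337, 0.248]
tool_rot: [0.09, 0.996, 0.0, 0.0]
force: [0.4, 0.5, -0.2]
finger_gap: 1.006
gripper_force: 0.0
t: 10.2
tcp_pos: [0.5494, 0.1663, 0.2481]
tool_rot: [0.089, 0.996, 0.0, 0.0]
force: [0.3, -0.4, 0.5]
finger_gap: 0.997
gripper_force: 0.0
t: 10.7
tcp_pos: [0.5499, 0.1633, 0.2479]
tool_rot: [0.089, 0.996, -0.0, 0.0]
force: [-0.2, 0.2, -0.1]
finger_gap: 1.004
gripper_force: 0.0
a 169.8 turn -0.002 shift after turn [ 0.01  0.04 -0.05] before [ 0.01  0.04 -0.05] D [0.0001 0.0017 0.0021]
[[320.07287888 103.7752981 ]
 [319.97523369 194.51969645]]
```

View pics/w3.png

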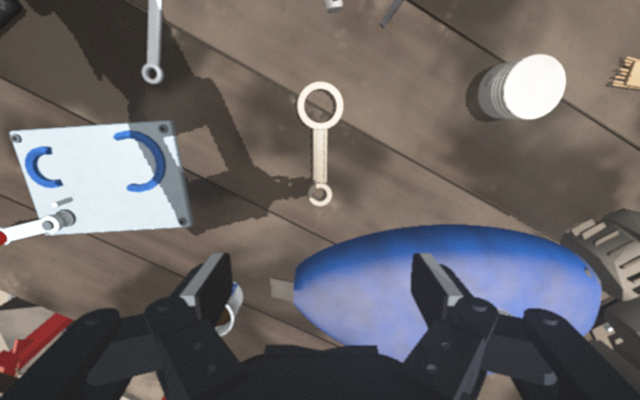

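The keeper is open (red knob at left, (5,235)) and both horseshoes are clear. The rod's big end is at (320,104) and its small end at (320,194), matching the prediction. I'll refine that from the ring contours.

Run:
```python
from h import *
d=dict(np.load('w3.npz'))
im=cv2.cvtColor(d['image'],cv2.COLOR_RGB2GRAY);m=np.zeros_like(im);m[75:212,292:350]=im[75:212,292:350]>115
hs,hier=cv2.findContours(m,cv2.RETR_CCOMP,cv2.CHAIN_APPROX_NONE);E={}
for c,h in zip(hs,hier[0]):
    if h[3]>=0 and len(c)>15:
        e=cv2.fitEllipse(c);print('hole',np.round(e[0],1),np.round(e[1],1));
# outer circles: outline pts in world at z=.018
c=max(hs,key=len)[:,0,:];w=np.array([ray(d,p,.018)[:2] for p in c])
from scipy.optimize import least_squares
out=[]
for g,r in((np.array([.47,.177]),.029),(np.array([.586,.156]),.016)):
    ax=np.array([.116,-.021])/.1179*(1 if r<.02 else -1)
    for _ in range(3):
        v=w-g;rr=np.hypot(*v.T);sel=(abs(rr-r)<.006)&((v@ax)>-.3*r)
        f=least_squares(lambda q:np.hypot(*(w[sel]-q[:2]).T)-q[2],[*g,r],loss='soft_l1',f_scale=.001);g=f.x[:2]
    print(g.round(4),f.x[2].round(4),sel.sum());out.append(g)
b,s=out;u=b-s;print('len',np.hypot(*u),'yaw a',np.degrees(np.arctan2(u[1],u[0])));u/=np.hypot(*u)
G=s+u*.074;print('grip',G);st=telemetry.sense();delta(st,[G[0],G[1],.06],np.arctan2(u[1],u[0]))
```

```text
hole [319.2 194.5] [11.7 14.7]
hole [320.  106.2] [29.2 32.4]
[0.4692 0.1811] 0.0329 61
[0.5925 0.1554] 0.0184 36
len 0.12600965237166395 yaw a 168.21441296080005
grip [0.52010168 0.17052701]
a 169.81 turn 0.018 shift after turn [0.77 0.02 4.7 ] before [0.77 0.04 4.7 ] D [-0.0298  0.0071 -0.1878]
```

```bash
python3 -m crank '0.5 -0.02 0.7 0 0 0;0.48 0 0.9 0 0 0;0 0 0.9 0 0 0;0 0 0.9 0 0 0;0 0 0.9 0 0 0' 1
python3 -m crank '0 0 0.6 0 0 0;0 0 0.4 0 0 0;0 0 0.3 0 0 0;0 0 0 0 0 0;0 0 0 0 0 0'
python3 - <<'E'
from h import *
s=telemetry.sense();delta(s,[.511,.1695,.005],np.radians(169.9))
d=snapshot('wrist');cv2.imwrite('pics/w4.png',d['image'][:,:,::-1]);np.savez('w4.npz',**d)
E
```

```text
t: 11.25
tcp_pos: [0.5114, 0.1701, 0.075]
tool_rot: [0.088, 0.996, 0.0, 0.001]
force: [0.4, 0.0, -0.4]
finger_gap: 1.002
gripper_force: 0.0
t: 11.75
tcp_pos: [0.5115, 0.1704, 0.0242]
tool_rot: [0.088, 0.996, 0.0, 0.0]
force: [-0.6, 0.5, 0.5]
finger_gap: 0.999
gripper_force: 0.0
a 169.91 turn 0.0 shift after turn [ 0.01 -0.02  0.48] before [ 0.01 -0.02  0.48] D [-0.0005 -0.0009 -0.0192]
```

View pics/w4.png

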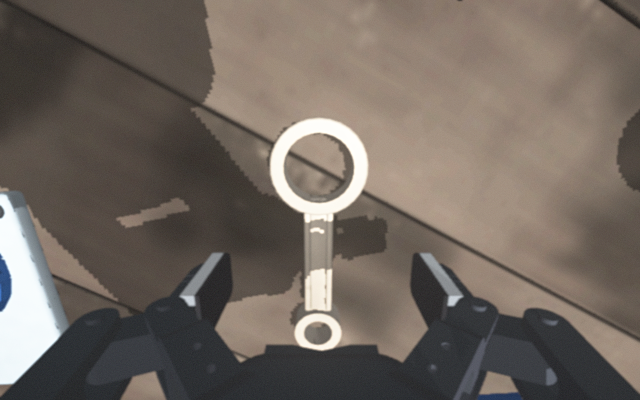

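The shank (318,260) is centred between the pads at about (205,280) and (435,280), and both rings are visible. Lower and grip.

```bash
python3 -m crank '0 0 0.2 0 0 0;0 0 0.15 0 0 0;0 0 0.12 0 0 0;0 0 0 0 0 0;0 0 0 0 0 0' 1
python3 -m crank '0 0 0 0 0 0;0 0 0 0 0 0;0 0 0 0 0 0;0 0 0 0 0 0;0 0 0 0 0 0' -1 50
python3 -m crank '0 0 0 0 0 0;0 0 0 0 0 0;0 0 -0.1 0 0 0;0 0 -0.2 0 0 0;0 0 -0.2 0 0 0'
```

```text
t: 12.3
tcp_pos: [0.5109, 0.1706, 0.0048]
tool_rot: [0.088, 0.996, -0.0, -0.0]
force: [0.8, -0.6, -0.5]
finger_gap: 1.002
gripper_force: 0.0
t: 12.8
tcp_pos: [0.511, 0.1706, 0.0051]
tool_rot: [0.088, 0.996, 0.0, 0.0]
force: [-0.2, -0.0, -0.6]
finger_gap: 0.146
gripper_force: 0.0
t: 13.3
tcp_pos: [0.511, 0.1706, 0.0257]
tool_rot: [0.088, 0.996, 0.0, 0.0]
force: [0.9, 0.5, 0.0]
finger_gap: 0.002
gripper_force: 0.0
```

The fingers shut without holding anything, so I need to look.

```bash
python3 -m crank '0 0 -0.3 0 0 0;0 0 -0.5 0 0 0;0 0 0 0 0 0;0 0 0 0 0 0;0 0 0 0 0 0'
python3 - <<'E'
from h import *
d=snapshot('wrist');cv2.imwrite('pics/w5.png',d['image'][:,:,::-1]);np.savez('w5.npz',**d);s=telemetry.sense();print(s['tcp_pos'])
print(proj(d,[s['tcp_pos'],[s['tcp_pos'][0],s['tcp_pos'][1],.014]]))
E
```

```text
t: 13.8
tcp_pos: [0.5106, 0.1705, 0.0568]
tool_rot: [0.088, 0.996, -0.0, -0.0]
force: [0.3, 0.2, -0.1]
finger_gap: -0.001
gripper_force: 0.0
[0.51040365 0.17052473 0.05653819]
[[319.69633384 235.08629137]
 [319.97929488 212.6701438 ]]
```

View pics/w5.png

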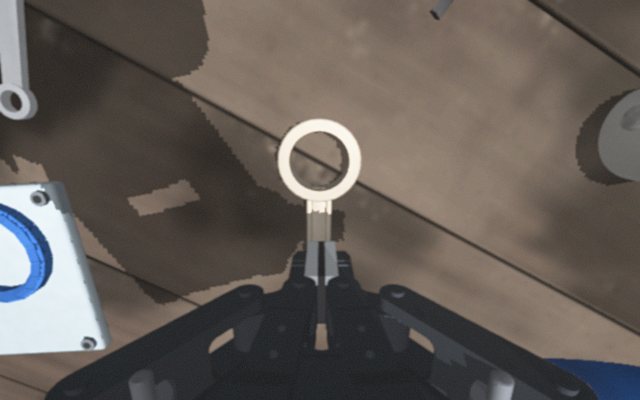

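The rod is undisturbed at (320,160) and the pads closed over the top of the shank. I'll use depth to measure how far back the tips sit at about a 17 mm opening.

```bash
python3 -m crank '0 0 0 0 0 0;0 0 0 0 0 0;0 0 0 0 0 0;0 0 0 0 0 0;0 0 0 0 0 0' -0.6
python3 - <<'E'
from h import *
def tips(d,s):
    K=d['camera_matrix'];M=cv2.Rodrigues(np.array(d['rvec'],float))[0];t=np.array(d['tvec']).ravel()
    v,u=np.mgrid[0:400,0:640];z=d['depth'];ok=z>0
    P=np.stack([(u-K[0,2])/K[0,0]*z,(v-K[1,2])/K[1,1]*z,z],-1);W=(P-t)@M
    T=(W-s['tcp_pos'])@R.from_quat(s['tool_rot']).as_matrix()*1000
    return T,ok
s=telemetry.sense();d=snapshot('wrist');print(s['finger_gap'],s['tcp_pos'])
T,ok=tips(d,s);sel=ok&(abs(T[...,0])<25)&(abs(T[...,1])<60)&(T[...,2]<15)&(T[...,2]>-70)
for lo,hi in((-60,0),(0,60)):
    q=T[sel&(T[...,1]>lo)&(T[...,1]<hi)];print(len(q),'zmax',np.sort(q[:,2])[-8:].round(1)); f=q[q[:,2]>q[:,2].max()-4];print('tip pts',f.min(0).round(1),f.max(0).round(1))
# rod in tool frame: table / shank heights
W=T@R.from_quat(s['tool_rot']).as_matrix().T/1000+s['tcp_pos']
g=blobs(W[...,2]>.0,1);
for uv in((319,160-41),(319,208),(319,225),(285,160),(400,160)): print(uv,W[uv[1],uv[0]].round(4))
d5=dict(np.load('w5.npz'));
E
```

```text
t: 14.35
tcp_pos: [0.5109, 0.1706, 0.0569]
tool_rot: [0.088, 0.996, -0.0, -0.0]
force: [-0.2, -0.6, -0.4]
finger_gap: 0.201
gripper_force: 0.0
0.2012447940564371 [0.51093124 0.17059058 0.05689107]
1474 zmax [-28.5 -28.3 -28.3 -28.2 -28.1 -27.7 -27.4 -27.3]
tip pts [-10.6 -12.7 -31.1] [ 10.2  -7.5 -27.3]
1481 zmax [-28.6 -28.4 -28.2 -28.2 -27.9 -27.7 -26.9 -26.5]
tip pts [-11.1   9.5 -30.5] [  0.5   9.7 -26.5]
(319, 119) [0.4447 0.1817 0.02  ]
(319, 208) [0.5071 0.1705 0.0141]
(319, 225) [0.5206 0.1681 0.0133]
(285, 160) [0.4674 0.154  0.0195]
(400, 160) [0.4847 0.2358 0.0012]
```

Run:
```python
from h import *
for n,p in(('w5',[.51040365,.17052473,.05653819]),('w4',[.5115,.1704,.0242])):
    d=dict(np.load(n+'.npz'));K=d['camera_matrix'];M=cv2.Rodrigues(np.array(d['rvec'],float))[0];t=d['tvec'].ravel()
    v,u=np.mgrid[0:400,0:640];z=d['depth']
    W=(np.stack([(u-K[0,2])/K[0,0]*z,(v-K[1,2])/K[1,1]*z,z],-1)-t)@M
    T=(W-p)@R.from_quat([.088,.996,0,0]).as_matrix()*1000
    c=(-M.T@t-p)@R.from_quat([.088,.996,0,0]).as_matrix()*1000;print(n,'cam in tool',c.round(1))
    for uu,vs in ((312,range(236,300,6)),(228,range(244,310,6)),(222,range(250,310,10))):
        print(uu,[(vv,T[vv,uu].round(0).tolist()) for vv in vs])
    print(proj(d,(R.from_quat([.088,.996,0,0]).apply(np.array([[11,-4,0],[11,-4,-10],[11,-4,-20],[11,-4,-30]])/1000)+p)).round(0).tolist())
```

```text
w5 cam in tool [  71.7    0.8 -170.6]
312 [(236, [-17.0, -6.0, 39.0]), (242, [10.0, -4.0, -32.0]), (248, [10.0, -3.0, -40.0]), (254, [10.0, -3.0, -46.0]), (260, [10.0, -3.0, -52.0]), (266, [11.0, -3.0, -58.0]), (272, [10.0, -3.0, -62.0]), (278, [11.0, -3.0, -69.0]), (284, [11.0, -2.0, -73.0]), (290, [12.0, -2.0, -77.0]), (296, [11.0, -2.0, -80.0])]
228 [(244, [-31.0, -74.0, 55.0]), (250, [-36.0, -75.0, 55.0]), (256, [-42.0, -75.0, 55.0]), (262, [-48.0, -76.0, 56.0]), (268, [-53.0, -76.0, 56.0]), (274, [-59.0, -77.0, 56.0]), (280, [-65.0, -78.0, 56.0]), (286, [-71.0, -78.0, 57.0]), (292, [11.0, -32.0, -78.0]), (298, [11.0, -31.0, -81.0]), (304, [11.0, -29.0, -85.0])]
222 [(250, [-36.0, -80.0, 55.0]), (260, [-46.0, -81.0, 56.0]), (270, [-55.0, -82.0, 56.0]), (280, [-65.0, -83.0, 57.0]), (290, [-74.0, -83.0, 56.0]), (300, [11.0, -32.0, -83.0])]
[[313.0, 218.0], [313.0, 224.0], [312.0, 231.0], [311.0, 238.0]]
w4 cam in tool [  72.     0.7 -170.2]
312 [(236, [-4.0, -5.0, 9.0]), (242, [-8.0, -5.0, 8.0]), (248, [-13.0, -5.0, 10.0]), (254, [-18.0, -5.0, 11.0]), (260, [-22.0, -5.0, 10.0]), (266, [-26.0, -5.0, 9.0]), (272, [-29.0, -5.0, 8.0]), (278, [-34.0, -5.0, 9.0]), (284, [-38.0, -5.0, 8.0]), (290, [-44.0, -5.0, 9.0]), (296, [-48.0, -5.0, 10.0])]
228 [(244, [-17.0, -64.0, 24.0]), (250, [-21.0, -65.0, 25.0]), (256, [8.0, -42.0, -44.0]), (262, [6.0, -42.0, -45.0]), (268, [4.0, -42.0, -46.0]), (274, [1.0, -42.0, -47.0]), (280, [-2.0, -42.0, -48.0]), (286, [-4.0, -42.0, -49.0]), (292, [-7.0, -42.0, -49.0]), (298, [-10.0, -42.0, -50.0]), (304, [-65.0, -68.0, 24.0])]
222 [(250, [-21.0, -68.0, 23.0]), (260, [10.0, -42.0, -52.0]), (270, [7.0, -42.0, -54.0]), (280, [3.0, -42.0, -55.0]), (290, [-2.0, -42.0, -56.0]), (300, [-5.0, -42.0, -58.0])]
[[313.0, 218.0], [313.0, 224.0], [312.0, 231.0], [311.0, 239.0]]
```

Depth shows the fingertips really sit about 28 mm behind the reported TCP at this opening, and 44 mm when open. That explains the miss and the shallow hold on the knob. I'll descend deeper with force checks.

```bash
python3 -m crank '0 0 0 0 0 0;0 0 0.3 0 0 0;0 0 0.4 0 0 0;0 0 0.4 0 0 0;0 0 0.3 0 0 0' 0.2
python3 -m crank '0 0 0.2 0 0 0;0 0 0.1 0 0 0;0 0 0.1 0 0 0;0 0 0.1 0 0 0;0 0 0 0 0 0'
python3 -m crank '0 0 0 0 0 0;0 0 0 0 0 0;0 0 0 0 0 0;0 0 0 0 0 0;0 0 0 0 0 0' -1 50
python3 -m crank '0 0 0 0 0 0;0 0 0 0 0 0;0 0 0 0 0 0;0 0 0 0 0 0;0 0 0 0 0 0'
```

```text
t: 14.9
tcp_pos: [0.5103, 0.1705, -0.0005]
tool_rot: [0.088, 0.996, -0.0, -0.001]
force: [0.2, 0.6, 0.9]
finger_gap: 0.599
gripper_force: 0.0
t: 15.4
tcp_pos: [0.5109, 0.1706, -0.0191]
tool_rot: [0.088, 0.996, 0.0, -0.0]
force: [1.1, -0.7, -0.7]
finger_gap: 0.601
gripper_force: 0.0
t: 15.9
tcp_pos: [0.5111, 0.1705, -0.0184]
tool_rot: [0.088, 0.996, -0.0, 0.0]
force: [-1.4, -1.8, 6.4]
finger_gap: 0.162
gripper_force: 49.7
t: 16.4
tcp_pos: [0.5112, 0.1705, -0.0184]
tool_rot: [0.088, 0.996, -0.0, 0.0]
force: [-0.7, -1.7, 5.5]
finger_gap: 0.165
gripper_force: 49.7
```

Gripped: gap 0.165, 50 N. Lift, rotate 86° and carry to above the nest.

```bash
python3 -m crank '0 0 -0.2 0 0 0;0 0 -0.4 0 0 0;0 0 -0.8 0 0 0;0 0 -0.8 0 0 0;0 0 -0.8 0 0 0'
python3 -m crank '0 0 0 0 0 0.08;0 0 0 0 0 0.08;0 0 0 0 0 0.08;0 0 0 0 0 0.08;0 0 0 0 0 0.08'
python3 -m crank '0 0 0 0 0 0.08;0 0 0 0 0 0.08;0 0 0 0 0 0.08;0 0 0 0 0 0.08;0 0 0 0 0 0.08'
python3 -m crank '0 0 0 0 0 0.08;0 0 0 0 0 0.078;0 0 0 0 0 0;0 0 0 0 0 0;0 0 0 0 0 0'
python3 - <<'E'
from h import *
s=telemetry.sense();delta(s,[.4931,-.1201,.1],np.radians(83.6));print(s['q'])
E
```

```text
t: 16.9
tcp_pos: [0.5099, 0.1707, 0.1016]
tool_rot: [0.088, 0.996, -0.0, -0.001]
force: [0.5, 0.3, -4.0]
finger_gap: 0.168
gripper_force: 49.2
t: 17.4
tcp_pos: [0.51, 0.1707, 0.1006]
tool_rot: [0.393, 0.919, -0.0, -0.001]
force: [0.2, -0.1, -4.4]
finger_gap: 0.161
gripper_force: 49.2
t: 17.9
tcp_pos: [0.51, 0.1707, 0.1005]
tool_rot: [0.658, 0.753, -0.001, -0.001]
force: [-0.4, -0.3, -3.0]
finger_gap: 0.165
gripper_force: 49.2
t: 18.4
tcp_pos: [0.5107, 0.1706, 0.1008]
tool_rot: [0.744, 0.668, -0.0, -0.0]
force: [-0.2, 0.4, -3.2]
finger_gap: 0.162
gripper_force: 49.3
a 83.82 turn 0.002 shift after turn [-7.27  0.37  0.02] before [-7.27  0.35  0.02] D [-0.0176 -0.2907 -0.0008]
[1.14751689e-01 5.61325064e-01 1.74452085e+00 9.93475162e-05
 8.36321640e-01 2.22486917e-01]
```

```bash
python3 -m crank '-0.7 0.04 0 0 0 0;-0.95 0.05 0 0 0 0;-0.95 0.05 0 0 0 0;-0.95 0.05 0 0 0 0;-0.95 0.05 0 0 0 0'
python3 -m crank '-0.95 0.04 0 0 0 0;-0.95 0.04 0 0 0 0;-0.87 0.04 0 0 0 0;0 0 0 0 0 0;0 0 0 0 0 0'
python3 -m crank '0 0 0.5 0 0 0;0 0 0.5 0 0 0;0 0 0.3 0 0 0;0 0 0 0 0 0;0 0 0 0 0 0'
python3 - <<'E'
from h import *
s=telemetry.sense();delta(s,[.4931,-.1201,.05],np.radians(83.6))
d=snapshot('wrist');cv2.imwrite('pics/w6.png',d['image'][:,:,::-1]);np.savez('w6.npz',**d);np.save('s6.npy',np.r_[s['tcp_pos'],s['tool_rot']])
E
```

```text
t: 18.9
tcp_pos: [0.5007, -0.0107, 0.1011]
tool_rot: [0.744, 0.668, 0.0, 0.0]
force: [1.0, 0.3, -3.0]
finger_gap: 0.168
gripper_force: 49.2
t: 19.4
tcp_pos: [0.4933, -0.1208, 0.101]
tool_rot: [0.745, 0.667, 0.0, -0.0]
force: [-0.4, -0.1, -3.9]
finger_gap: 0.166
gripper_force: 49.3
t: 19.9
tcp_pos: [0.4936, -0.1194, 0.0491]
tool_rot: [0.744, 0.668, -0.0, -0.0]
force: [0.8, -0.3, -4.4]
finger_gap: 0.16
gripper_force: 49.3
a 83.79 turn 0.002 shift after turn [-0.02 -0.01 -0.02] before [-0.02 -0.01 -0.02] D [-0.0005 -0.0007  0.0009]
```

View pics/w6.png

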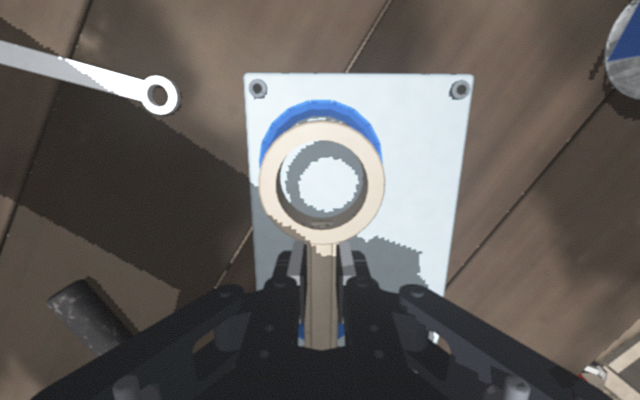

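The view shows the held rod's big ring at (322,183) above the big blue horseshoe arc (top (322,100)). The plate's far corners are at (246,73) and (473,74). I'll measure the ring and nest from this same view.

```bash
cat >> h.py <<'E'
def edge(g,pts,dirn,n=8):
    # max gradient along dirn around each pt
    out=[];t=np.arange(-n,n+.01,.25)
    for p in pts:
        q=np.array(p,float)+t[:,None]*np.array(dirn,float)
        v=cv2.remap(g,q[:,0].astype(np.float32)[None],q[:,1].astype(np.float32)[None],cv2.INTER_LINEAR)[0].astype(float)
        gr=abs(np.gradient(cv2.GaussianBlur(v[None],(0,0),2)[0]));i=gr.argmax();out.append(q[i])
    return np.array(out)
def line(W):
    vx,vy,x,y=cv2.fitLine(W.astype(np.float32),cv2.DIST_HUBER,0,1e-5,1e-5).ravel().astype(float)
    n=np.array([-vy,vx]);r=(W-[x,y])@n;return np.array([x,y]),np.array([vx,vy]),r.std()
def circ(W,r=None):
    from scipy.optimize import least_squares
    c0=W.mean(0)
    f=least_squares(lambda q:np.hypot(*(W-q[:2]).T)-(q[2] if r is None else r),[*c0,.03],loss='soft_l1',f_scale=.0005);return f.x,np.std(f.fun)
E
cat > m6.py <<'E'
from h import *
d=dict(np.load('w6.npz'));S=np.load('s6.npy');g=cv2.GaussianBlur(cv2.cvtColor(d['image'],cv2.COLOR_RGB2GRAY),(3,3),0)
K=d['camera_matrix'];M=cv2.Rodrigues(np.array(d['rvec'],float))[0];t=d['tvec'].ravel()
v,u=np.mgrid[0:400,0:640];z=d['depth'];W=(np.stack([(u-K[0,2])/K[0,0]*z,(v-K[1,2])/K[1,1]*z,z],-1)-t)@M
wp=lambda P,h:np.array([ray(d,p,h)[:2] for p in P])
# plate edges
Rz=lambda y:np.array([[np.cos(y),-np.sin(y)],[np.sin(y),np.cos(y)]])
top=line(wp(edge(g,[(c,74) for c in range(256,466,6)],(0,1)),.012))
rt=line(wp(edge(g,[(473-(r-74)*27/220,r) for r in range(95,280,6)],(1,0)),.012))
lf=line(wp(edge(g,[(246+(r-74)*11/216,r) for r in range(82,150,4)],(1,0)),.012))
for n,l in(('top',top),('rt',rt),('lf',lf)): print(n,l[0].round(4),'dir',np.degrees(np.arctan2(l[1][1],l[1][0])).round(2),'std mm',(l[2]*1000).round(2))
# ring top: high depth region
hi=(W[...,2]>.05)&(W[...,2]<.13);
zt=np.median(W[...,2][130:140,315:330]);print('ring top z',zt,'left/right/near',[np.median(W[...,2][a:b,c:e]).round(4) for a,b,c,e in((175,190,264,272),(175,190,372,380),(232,240,310,330))])
ang=np.radians(np.r_[np.arange(100,440,5)]);ang=ang[(np.cos(ang-np.radians(90))<.8)]
P=[(322+62*np.cos(a),183+62*np.sin(a)) for a in ang];o=np.array([edge(g,[p],(np.cos(a),np.sin(a)),6)[0] for p,a in zip(P,ang)])
c,sd=circ(wp(o,zt));print('ring outer',c.round(4),(sd*1000).round(2))
m=hi[:, :].astype(np.uint8);m[245:]=0
cs=max(cv2.findContours(m,cv2.RETR_EXTERNAL,cv2.CHAIN_APPROX_NONE)[0],key=len)[:,0,:];cs=cs[cs[:,1]<235]
print('ring by depth',circ(wp(cs,zt)))
# shank edges in tool
sh=[line(wp(edge(g,[(x,r) for r in range(250,335,5)],(1,0),5),zt-.004)) for x in(305,339)];print('shank',[np.degrees(np.arctan2(l[1][1],l[1][0])).round(2) for l in sh],[l[0].round(4) for l in sh])
# horseshoe: blue, top outer edge z=.025
b=blue(d);b[:, :200]=0;b[:,450:]=0;b[200:]=0
bc=max(cv2.findContours(b.astype(np.uint8),cv2.RETR_EXTERNAL,cv2.CHAIN_APPROX_NONE)[0],key=len)[:,0,:]
outer=np.array([p for p in bc if not b[max(p[1]-3,0),p[0]]]);print('blue n',len(outer),b.sum())
print('horseshoe outer',circ(wp(outer,.025)))
M2=R.from_quat(S[3:]).as_matrix();print('tool a',np.degrees(np.arctan2(M2[1,0],M2[0,0])),S[:3])
E
python3 m6.py
```

```text
top [ 0.5281 -0.0263] dir -6.47 std mm 0.12
rt [ 0.5921 -0.1083] dir 83.53 std mm 0.06
lf [ 0.4529 -0.0398] dir 83.16 std mm 0.12
ring top z 0.0861388527926525 left/right/near [np.float64(0.086), np.float64(0.086), np.float64(0.0861)]
ring outer [ 0.4989 -0.0788  0.0286] 0.74
ring by depth (array([ 0.49890245, -0.0787479 ,  0.02845495]), np.float64(0.00015427247607770797))
shank [np.float64(81.12), np.float64(85.77)] [array([ 0.4833, -0.1423]), array([ 0.4996, -0.1441])]
blue n 153 1873
horseshoe outer (array([ 0.49802087, -0.07913888,  0.0388864 ]), np.float64(0.00021076797887768225))
tool a 83.79370601656524 [ 0.49357477 -0.1193511   0.04906225]
```

Ring centre (0.4989, -0.0788) against horseshoe centre (0.4980, -0.0791): only about 1 mm off. I'll correct, descend 32 mm and remeasure.

```bash
python3 -m crank '-0.01 -0.02 0.3 0 0 0.003;0 0 0.3 0 0 0;0 0 0.2 0 0 0;0 0 0 0 0 0;0 0 0 0 0 0'
python3 - <<'E'
from h import *
s=telemetry.sense();d=snapshot('wrist');np.savez('w7.npz',**d);np.save('s7.npy',np.r_[s['tcp_pos'],s['tool_rot']])
cv2.imwrite('pics/w7.png',d['image'][:,:,::-1])
E
```

```text
t: 20.45
tcp_pos: [0.4924, -0.1203, 0.0165]
tool_rot: [0.746, 0.666, -0.0, -0.001]
force: [0.2, -0.1, -4.5]
finger_gap: 0.165
gripper_force: 49.2
```

View pics/w7.png

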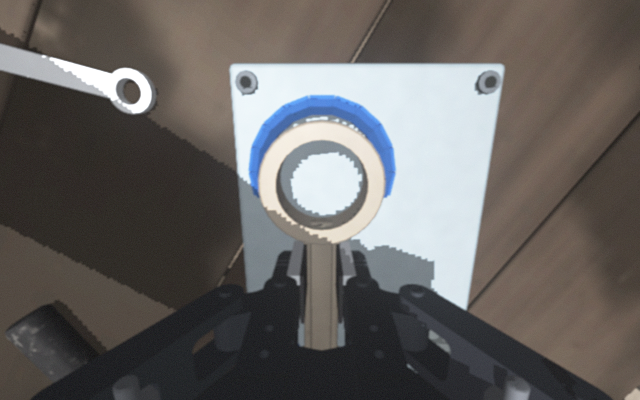

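The ring at (321,182) sits in front of and inside the horseshoe arc (outer columns 250–396, top row 96). That was my tenth picture, so from here I use numbers only.

```bash
cat > meas.py <<'E'
from h import *
import sys
def meas(d,S):
    K=d['camera_matrix'];M=cv2.Rodrigues(np.array(d['rvec'],float))[0];t=np.array(d['tvec']).ravel()
    v,u=np.mgrid[0:400,0:640];z=d['depth'];W=(np.stack([(u-K[0,2])/K[0,0]*z,(v-K[1,2])/K[1,1]*z,z],-1)-t)@M
    wp=lambda P,h:np.array([ray(d,p,h)[:2] for p in P])
    zt=np.median(W[...,2][130:138,315:330])
    m=(W[...,2]>max(zt-.008,.027)).astype(np.uint8);m[245:]=0;m[:,:200]=0;m[:,450:]=0
    cs=max(cv2.findContours(m,cv2.RETR_EXTERNAL,cv2.CHAIN_APPROX_NONE)[0],key=len)[:,0,:];cs=cs[cs[:,1]<235]
    rc=circ(wp(cs,zt))
    b=blue(d);b[:,:200]=0;b[:,450:]=0;b[225:]=0
    l=cv2.connectedComponentsWithStats(b.astype(np.uint8));b=l[1]==1+l[2][1:,4].argmax()
    px=[];c0=np.array([322,170])
    for a in np.radians(np.arange(185,356,2)):
        r=np.arange(95,40,-.5);q=(c0+r[:,None]*[np.cos(a),np.sin(a)]).round().astype(int);h=np.nonzero(b[q[:,1],q[:,0]])[0]
        if len(h): px.append(c0+r[h[0]]*np.array([np.cos(a),np.sin(a)]))
    hc=circ(wp(px,.025));hr=circ(wp(px,.025),.0389)
    f=lambda x:(np.round(x[0]*1000,2),round(x[1]*1000,2))
    print('ztop',zt.round(4),'ring',f(rc),'shoe',f(hc),'shoe fixedR',f(hr))
    u=np.array([np.cos(np.radians(83.53)),np.sin(np.radians(83.53))]);x=np.array([u[1],-u[0]])
    e=rc[0][:2]-hr[0][:2];print('ring-shoe mm fixture x,y',(e@x*1000).round(2),(e@u*1000).round(2))
    M2=R.from_quat(S[3:]).as_matrix();print('tool a',np.degrees(np.arctan2(M2[1,0],M2[0,0])).round(2),S[:3].round(4), 'roll/pitch deg',np.degrees(M2[2,:2]).round(2))
if __name__=='__main__':
    n=sys.argv[1];meas(dict(np.load('w%s.npz'%n)),np.load('s%s.npy'%n))
E
python3 meas.py 6; python3 meas.py 7
python3 - <<'E'
import numpy as np
from h import *
# direction tool-frame position of rod ring: compare with camera lateral bias via finger pads (w7)
d=dict(np.load('w7.npz'));S=np.load('s7.npy');K=d['camera_matrix'];M=cv2.Rodrigues(np.array(d['rvec'],float))[0];t=d['tvec'].ravel()
v,u=np.mgrid[0:400,0:640];z=d['depth'];T=((np.stack([(u-K[0,2])/K[0,0]*z,(v-K[1,2])/K[1,1]*z,z],-1)-t)@M-S[:3])@R.from_quat(S[3:]).as_matrix()*1000
for r in range(250,340,10):
    row=T[r,260:385];print(r,[(c,row[c-260].round(1).tolist()) for c in(295,303,311,321,331,339,347)] if r in(260,300) else '')
zs=np.median(T[255:330,318:324,2]);sel=abs(T[...,2]-zs)<2.0
for r in range(255,335,10):
    c=np.nonzero(sel[r,290:350])[0]+290
    if len(c): print(r,T[r,c[0]].round(1),T[r,c[-1]].round(1))
E
```

```text
ztop 0.0861 ring (array([498.9 , -78.8 ,  28.46]), np.float64(0.14)) shoe (array([498.03, -79.04,  38.93]), np.float64(0.21)) shoe fixedR (array([498.03, -79.  ,  30.  ]), np.float64(0.21))
ring-shoe mm fixture x,y 0.84 0.3
tool a 83.79 [ 0.4936 -0.1194  0.0491] roll/pitch deg [ 0.01 -0.02]
ztop 0.0536 ring (array([497.95, -79.78,  28.46]), np.float64(0.13)) shoe (array([498.03, -78.67,  38.71]), np.float64(0.21)) shoe fixedR (array([498.  , -78.91,  30.  ]), np.float64(0.22))
ring-shoe mm fixture x,y 0.04 -0.88
tool a 83.44 [ 0.4924 -0.1203  0.0165] roll/pitch deg [ 0.02 -0.06]
250 
260 [(295, [11.9, -10.6, -52.5]), (303, [11.8, -7.2, -52.3]), (311, [2.9, -4.4, -35.2]), (321, [1.9, 0.5, -33.2]), (331, [2.0, 5.5, -33.3]), (339, [11.8, 8.2, -52.3]), (347, [11.7, 11.7, -52.0])]
270 
280 
290 
300 [(295, [13.2, -8.1, -83.3]), (303, [0.6, -6.7, -64.8]), (311, [-20.1, -4.6, -34.7]), (321, [-21.7, 0.5, -32.4]), (331, [-20.7, 5.7, -33.9]), (339, [0.6, 7.7, -64.9]), (347, [11.3, 9.4, -80.4])]
310 
320 
330 
255 [  5.3  -4.4 -34.5] [  4.9   6.  -33.7]
265 [ -0.4  -4.5 -34.1] [ -0.2   6.5 -34.5]
275 [ -5.7  -5.5 -34.6] [ -5.8   6.1 -34.4]
285 [-11.6  -5.6 -34.3] [-12.    5.6 -33.7]
295 [-17.2  -5.6 -34.6] [-17.5   5.7 -34.2]
305 [-23.2  -7.2 -34.6] [-23.3   7.8 -34.5]
315 [-29.1  -6.8 -34.8] [-29.3   5.8 -34.6]
325 [-35.5  -6.3 -34.5] [-35.7   9.1 -34.3]
```

```bash
python3 -m crank '0.015 0 0.1 0 0 0;0 0 0.1 0 0 0;0 0 0.05 0 0 0;0 0 0 0 0 0;0 0 0 0 0 0'
python3 - <<'E'
from meas import *
s=telemetry.sense();d=snapshot('wrist');S=np.r_[s['tcp_pos'],s['tool_rot']];np.savez('w8.npz',**d);np.save('s8.npy',S);meas(d,S);print(s['force'])
E
```

```text
t: 21.0
tcp_pos: [0.4927, -0.1198, 0.007]
tool_rot: [0.746, 0.666, -0.0, -0.0]
force: [0.5, 0.4, -4.1]
finger_gap: 0.161
gripper_force: 49.3
ztop 0.0439 ring (array([498.23, -79.25,  28.49]), np.float64(0.13)) shoe (array([498.02, -78.63,  38.74]), np.float64(0.23)) shoe fixedR (array([498.  , -78.83,  30.  ]), np.float64(0.24))
ring-shoe mm fixture x,y 0.28 -0.4
tool a 83.45 [ 0.4927 -0.1198  0.007 ] roll/pitch deg [ 0. -0.]
[ 0.46681793  0.35989906 -4.13731791]
```

```bash
python3 -m crank '0.005 -0.005 0.04 0 0 0;0 0 0.04 0 0 0;0 0 0.03 0 0 0;0 0 0 0 0 0;0 0 0 0 0 0'
python3 -m crank '0 0 0.04 0 0 0;0 0 0.04 0 0 0;0 0 0.03 0 0 0;0 0 0 0 0 0;0 0 0 0 0 0'
```

```text
t: 21.55
tcp_pos: [0.4925, -0.1195, 0.0026]
tool_rot: [0.746, 0.666, -0.0, -0.0]
force: [0.6, -0.6, -3.5]
finger_gap: 0.162
gripper_force: 49.3
t: 22.05
tcp_pos: [0.4925, -0.1195, -0.0019]
tool_rot: [0.746, 0.666, -0.0, -0.0]
force: [0.2, 0.0, -3.6]
finger_gap: 0.162
gripper_force: 49.3
```

```bash
python3 -m crank '0 0 0.04 0 0 0;0 0 0.04 0 0 0;0 0 0 0 0 0;0 0 0 0 0 0;0 0 0 0 0 0'
python3 -m crank '0 0 0.015 0 0 0;0 0 0.015 0 0 0;0 0 0 0 0 0;0 0 0 0 0 0;0 0 0 0 0 0'
```

```text
t: 22.55
tcp_pos: [0.4925, -0.1195, -0.005]
tool_rot: [0.746, 0.666, -0.0, -0.0]
force: [1.0, 0.9, -3.8]
finger_gap: 0.166
gripper_force: 49.3
t: 23.05
tcp_pos: [0.4925, -0.1195, -0.0062]
tool_rot: [0.746, 0.666, 0.0, 0.0]
force: [-0.6, 0.9, -3.5]
finger_gap: 0.161
gripper_force: 49.3
```

```bash
python3 -m crank '0 0 0.01 0 0 0;0 0 0.01 0 0 0;0 0 0 0 0 0;0 0 0 0 0 0;0 0 0 0 0 0'
python3 - <<'E'
from meas import *
s=telemetry.sense();d=snapshot('wrist');S=np.r_[s['tcp_pos'],s['tool_rot']];np.savez('w9.npz',**d);np.save('s9.npy',S);meas(d,S);print(s['force'])
E
```

```text
t: 23.55
tcp_pos: [0.4926, -0.1195, -0.0064]
tool_rot: [0.746, 0.666, 0.0, 0.0]
force: [-1.6, 0.5, 6.2]
finger_gap: 0.162
gripper_force: 50.4
ztop 0.0305 ring (array([498.09, -79.08,  28.49]), np.float64(0.13)) shoe (array([498.02, -78.5 ,  38.7 ]), np.float64(0.21)) shoe fixedR (array([497.99, -78.74,  30.  ]), np.float64(0.22))
ring-shoe mm fixture x,y 0.15 -0.32
tool a 83.46 [ 0.4926 -0.1195 -0.0064] roll/pitch deg [-0.01  0.02]
[-1.62911447  0.49932674  6.15887884]
```

Contact came exactly at the expected height with the ring centred, so the rod is seated. Release, rise and check.

```bash
python3 -m crank '0 0 0 0 0 0;0 0 0 0 0 0;0 0 0 0 0 0;0 0 0 0 0 0;0 0 0 0 0 0' -0.4 20
python3 -m crank '0 0 -0.2 0 0 0;0 0 -0.4 0 0 0;0 0 -0.6 0 0 0;0 0 -0.9 0 0 0;0 0 -0.9 0 0 0'
python3 -m crank '-0.9 0 -0.8 0 0 0;-0.9 0 -0.8 0 0 0;-0.5 0 0 0 0 0;0 0 0 0 0 0;0 0 0 0 0 0' 1
python3 - <<'E'
from h import *
d=snapshot('wrist');s=telemetry.sense();np.savez('w10.npz',**d);S=np.r_[s['tcp_pos'],s['tool_rot']];np.save('s10.npy',S)
K=d['camera_matrix'];M=cv2.Rodrigues(np.array(d['rvec'],float))[0];t=d['tvec'].ravel()
v,u=np.mgrid[0:400,0:640];z=d['depth'];W=(np.stack([(u-K[0,2])/K[0,0]*z,(v-K[1,2])/K[1,1]*z,z],-1)-t)@M
yaw=np.radians(-6.47);Rz=np.array([[np.cos(yaw),-np.sin(yaw)],[np.sin(yaw),np.cos(yaw)]]);F=(W[...,:2]-[.4918,-.1297])@Rz*1000
def at(x,y,r=2):
    q=W[...,2][(np.hypot(F[...,0]-x,F[...,1]-y)<r)&(z>0)];return np.median(q).round(4) if len(q) else None
print('ring big tops',[at(x,y) for x,y in((24,51),(-24,51),(0,75),(0,51))],'small',[at(x,y) for x,y in((13,-64),(-13,-64),(0,-77),(0,-52))],'shank',[at(0,y) for y in(-30,-10,10)],'plate',at(40,0),at(-40,0))
print('red',blobs(red(d),6))
for b in blobs(red(d),6): print(b[1],ray(d,b[1],.062).round(4))
delta(s,[.5604,-.2741,.12],np.radians(102))
E
```

```text
t: 24.1
tcp_pos: [0.4926, -0.1196, -0.0071]
tool_rot: [0.746, 0.666, 0.0, 0.0]
force: [0.3, -0.2, -0.2]
finger_gap: 0.3
gripper_force: 0.0
t: 24.6
tcp_pos: [0.492, -0.1193, 0.1143]
tool_rot: [0.746, 0.666, -0.0, -0.001]
force: [0.9, 0.8, 0.5]
finger_gap: 0.301
gripper_force: 0.0
t: 25.1
tcp_pos: [0.4814, -0.2106, 0.1771]
tool_rot: [0.747, 0.665, 0.0, -0.001]
force: [-0.6, -0.0, 0.7]
finger_gap: 0.999
gripper_force: 0.0
ring big tops [np.float64(0.0307), np.float64(0.0302), np.float64(0.0309), np.float64(0.0124)] small [np.float64(0.2982), np.float64(0.2983), np.float64(0.0309), np.float64(0.0307)] shank [np.float64(0.0267), np.float64(0.027), np.float64(0.0267)] plate 0.013 0.0123
red [(np.int32(2768), [586.1, 190.8], [491, 125, 149, 156]), (np.int32(933), [498.0, 294.3], [472, 269, 54, 49]), (np.int32(621), [617.1, 200.2], [591, 189, 49, 25]), (np.int32(492), [406.4, 242.6], [394, 228, 26, 29]), (np.int32(152), [633.1, 95.8], [623, 88, 17, 15]), (np.int32(137), [532.2, 298.3], [516, 286, 34, 24])]
[586.1, 190.8] [ 0.7371 -0.2407  0.062 ]
[498.0, 294.3] [ 0.658  -0.3473  0.062 ]
[617.1, 200.2] [ 0.7684 -0.2538  0.062 ]
[406.4, 242.6] [ 0.5621 -0.2754  0.062 ]
[633.1, 95.8] [ 0.7671 -0.1565  0.062 ]
[532.2, 298.3] [ 0.6949 -0.3566  0.062 ]
a 83.44 turn -0.206 shift after turn [-1.98  1.6   1.42] before [-1.37  2.15  1.42] D [ 0.0792 -0.0643 -0.0566]
```

The rod lies flat: both ring tops read 0.0305 m and the shank 0.0267 m. Now back to the knob at (0.561, -0.2745), gripping deeper this time.

```bash
python3 -m crank '0 0 0 0 0 -0.064;0 0 0 0 0 -0.064;-0.88 0.92 0 0 0 0;-0.88 0.92 0 0 0 0;0 0 0 0 0 0' 0.2 20
python3 -m crank '0 0 0.7 0 0 0;0 0 0.7 0 0 0;0 0 0 0 0 0;0 0 0 0 0 0;0 0 0 0 0 0'
python3 - <<'E'
from h import *
s=telemetry.sense();delta(s,[.5607,-.2743,.028],np.radians(95))
d=snapshot('wrist');b=[(b,ray(d,b[1],.07).round(4)) for b in blobs(red(d),4,100)];print(b)
E
```

```text
t: 25.65
tcp_pos: [0.5651, -0.2766, 0.1763]
tool_rot: [0.676, 0.737, 0.0, 0.003]
force: [-0.9, 1.3, 1.1]
finger_gap: 0.599
gripper_force: 0.0
t: 26.15
tcp_pos: [0.5608, -0.2734, 0.1222]
tool_rot: [0.675, 0.737, 0.0, 0.001]
force: [0.6, 0.1, 0.9]
finger_gap: 0.599
gripper_force: 0.0
a 95.02 turn 0.0 shift after turn [-0.02 -0.    2.36] before [-0.02 -0.    2.36] D [-0.0001 -0.0009 -0.0942]
[((np.int32(4974), [577.9, 200.3], [477, 133, 163, 159]), array([ 0.7564, -0.2483,  0.07  ])), ((np.int32(1338), [602.1, 248.9], [555, 225, 85, 50]), array([ 0.7892, -0.2862,  0.07  ])), ((np.int32(620), [320.3, 210.3], [307, 192, 27, 35]), array([ 0.561 , -0.2736,  0.07  ])), ((np.int32(257), [424.6, 278.5], [412, 264, 30, 33]), array([ 0.6521, -0.3251,  0.07  ]))]
```

```bash
python3 -m crank '-0.02 0 0.5 0 0 0;0 0 0.5 0 0 0;0 0 0.4 0 0 0;0 0 0.3 0 0 0;0 0 0 0 0 0'
python3 -m crank '0 0 0.25 0 0 0;0 0 0.2 0 0 0;0 0 0.15 0 0 0;0 0 0 0 0 0;0 0 0 0 0 0'
python3 -m crank '0 0 0 0 0 0;0 0 0 0 0 0;0 0 0 0 0 0;0 0 0 0 0 0;0 0 0 0 0 0' -1 20
```

```text
t: 26.7
tcp_pos: [0.5595, -0.2739, 0.0523]
tool_rot: [0.676, 0.737, -0.0, -0.001]
force: [-1.3, 0.1, -0.0]
finger_gap: 0.604
gripper_force: 0.0
t: 27.2
tcp_pos: [0.5601, -0.2743, 0.0289]
tool_rot: [0.676, 0.737, -0.0, -0.0]
force: [-0.3, 0.5, -0.4]
finger_gap: 0.598
gripper_force: 0.0
t: 27.7
tcp_pos: [0.5604, -0.2745, 0.0294]
tool_rot: [0.676, 0.737, 0.0, 0.0]
force: [0.5, -0.7, 3.1]
finger_gap: 0.238
gripper_force: 21.5
```

```bash
python3 -m crank '0.008 -0.133 0 0 0 0.047;0.008 -0.133 0 0 0 0.047;0.008 -0.133 0 0 0 0.047;0.008 -0.133 0 0 0 0.047;0.008 -0.133 0 0 0 0.047'
python3 -m crank '0.008 -0.133 0 0 0 0.047;0.008 -0.133 0 0 0 0.047;0.008 -0.133 0 0 0 0.047;0.008 -0.133 0 0 0 0.047;0.008 -0.133 0 0 0 0.047'
python3 - <<'E'
from h import *
s=telemetry.sense();piv=np.array([.5561,-.2014]);p=s['tcp_pos'][:2]-piv;M=R.from_quat(s['tool_rot']).as_matrix();print(s['tcp_pos'],np.hypot(*p),np.degrees(np.arctan2(p[1],p[0]))%360,np.degrees(np.arctan2(M[1,0],M[0,0])))
E
```

```text
t: 28.2
tcp_pos: [0.5341, -0.2714, 0.0294]
tool_rot: [0.801, 0.599, 0.0, 0.001]
force: [0.4, 0.4, 1.5]
finger_gap: 0.236
gripper_force: 21.6
t: 28.7
tcp_pos: [0.5109, -0.2589, 0.0294]
tool_rot: [0.897, 0.442, 0.0, 0.001]
force: [0.3, -0.7, 1.9]
finger_gap: 0.236
gripper_force: 21.6
[ 0.51087156 -0.25889355  0.02943175] 0.07315134690221328 231.80894041255334 52.494946907724625
```

```bash
python3 -m crank '0.008 -0.133 0 0 0 0.047;0.008 -0.133 0 0 0 0.047;0.008 -0.133 0 0 0 0.047;0.008 -0.133 0 0 0 0.047;0.008 -0.133 0 0 0 0.047'
python3 -m crank '0.008 -0.133 0 0 0 0.047;0.008 -0.133 0 0 0 0.047;0.008 -0.133 0 0 0 0.047;0.008 -0.133 0 0 0 0.047;0.008 -0.133 0 0 0 0.047'
python3 -m crank '0.008 -0.133 0 0 0 0.047;0.008 -0.133 0 0 0 0.047;0.008 -0.133 0 0 0 0.047;0 0 0 0 0 0;0 0 0 0 0 0'
python3 - <<'E'
from h import *
s=telemetry.sense();piv=np.array([.5561,-.2014]);p=s['tcp_pos'][:2]-piv;M=R.from_quat(s['tool_rot']).as_matrix();print(s['tcp_pos'],np.hypot(*p),np.degrees(np.arctan2(p[1],p[0]))%360,np.degrees(np.arctan2(M[1,0],M[0,0])))
E
```

```text
t: 29.2
tcp_pos: [0.4936, -0.2389, 0.0294]
tool_rot: [0.963, 0.27, 0.001, 0.001]
force: [0.8, 0.5, 2.0]
finger_gap: 0.238
gripper_force: 21.5
t: 29.7
tcp_pos: [0.4848, -0.2141, 0.0294]
tool_rot: [0.996, 0.089, 0.001, 0.001]
force: [0.1, -0.5, 1.7]
finger_gap: 0.236
gripper_force: 21.6
t: 30.2
tcp_pos: [0.4841, -0.1981, 0.0294]
tool_rot: [1.0, -0.019, 0.001, 0.0]
force: [0.6, -0.6, 3.2]
finger_gap: 0.235
gripper_force: 21.7
[ 0.48408787 -0.19812736  0.02937967] 0.07208645674200415 177.39794217152402 -2.2320204326931377
```

```bash
python3 -m crank '0.004 -0.06 0 0 0 0.02;0.004 -0.06 0 0 0 0.02;0 0 0 0 0 0;0 0 0 0 0 0;0 0 0 0 0 0'
python3 -m crank '0 -0.03 0 0 0 0;0 -0.03 0 0 0 0;0 0 0 0 0 0;0 0 0 0 0 0;0 0 0 0 0 0'
```

```text
t: 30.7
tcp_pos: [0.4844, -0.1945, 0.0294]
tool_rot: [0.999, -0.051, 0.001, 0.001]
force: [-1.6, -4.4, 3.5]
finger_gap: 0.237
gripper_force: 21.8
t: 31.2
tcp_pos: [0.4845, -0.1944, 0.0294]
tool_rot: [0.999, -0.05, 0.001, 0.003]
force: [-5.2, -13.0, 2.7]
finger_gap: 0.236
gripper_force: 21.8
```

```bash
python3 -m crank '0 0.03 0 0 0 0;0 0 0 0 0 0;0 0 0 0 0 0;0 0 0 0 0 0;0 0 0 0 0 0'
python3 -m crank '0 0 0 0 0 0;0 0 0 0 0 0;0 0 0 0 0 0;0 0 0 0 0 0;0 0 -0.2 0 0 0' 0.2
python3 -m crank '0 0 -0.5 0 0 0;0 0 -0.8 0 0 0;0 0 -0.9 0 0 0;0 0 -0.9 0 0 0;0 0 -0.9 0 0 0'
python3 -m crank '-0.5 0 -0.9 0 0 0;-0.5 0 -0.5 0 0 0;0 0 0 0 0 0;0 0 0 0 0 0;0 0 0 0 0 0'
python3 - <<'E'
from h import *
d=snapshot('wrist');s=telemetry.sense();print(s['t'],s['tcp_pos'])
K=d['camera_matrix'];M=cv2.Rodrigues(np.array(d['rvec'],float))[0];t=np.array(d['tvec']).ravel()
v,u=np.mgrid[0:400,0:640];z=d['depth'];W=(np.stack([(u-K[0,2])/K[0,0]*z,(v-K[1,2])/K[1,1]*z,z],-1)-t)@M
yaw=np.radians(-6.47);Rz=np.array([[np.cos(yaw),-np.sin(yaw)],[np.sin(yaw),np.cos(yaw)]]);F=(W[...,:2]-[.4918,-.1297])@Rz*1000
def at(x,y,r=2):
    q=W[...,2][(np.hypot(F[...,0]-x,F[...,1]-y)<r)&(z>0)];return np.median(q).round(4) if len(q) else None
print('big',[at(x,y) for x,y in((24,51),(-24,51),(0,75),(0,29))],'small',[at(x,y) for x,y in((0,-77),(0,-51))],'shank',[at(0,y) for y in(-40,0,20)])
k=(W[...,2]>.062)&(W[...,2]<.09)&(abs(F[...,0])<40)&(abs(F[...,1]+64)<40)&red(d);print('knob top fixture',F[k].mean(0).round(1),k.sum())
a=(W[...,2]>.034)&(W[...,2]<.05)&(F[...,0]>15)&(F[...,0]<55)&(abs(F[...,1]+64)<25)
l=line(F[a]/1000);print('arm line point',(l[0]*1000).round(1),'angle deg',np.degrees(np.arctan2(l[1][1],l[1][0])).round(2),a.sum())
dt=snapshot('top');o=dict(np.load('top0.npz'))
df=cv2.absdiff(dt['image'],o['image']).max(2)
for n,(x,y) in dict(tin=(331,152),piston=(186,222),sd=(460,231)).items(): print(n,np.median(df[y-12:y+12,x-20:x+20]),(df[y-12:y+12,x-20:x+20]>60).sum())
E
```

```text
t: 31.7
tcp_pos: [0.4845, -0.1945, 0.0294]
tool_rot: [0.999, -0.05, 0.001, 0.002]
force: [-3.3, -7.9, 2.9]
finger_gap: 0.237
gripper_force: 21.8
t: 32.2
tcp_pos: [0.4833, -0.1909, 0.0364]
tool_rot: [0.999, -0.051, -0.001, -0.001]
force: [-0.5, 0.2, -0.3]
finger_gap: 0.6
gripper_force: 0.0
t: 32.7
tcp_pos: [0.4838, -0.1912, 0.199]
tool_rot: [0.999, -0.051, 0.0, -0.0]
force: [0.5, 0.5, 0.3]
finger_gap: 0.598
gripper_force: 0.0
t: 33.2
tcp_pos: [0.4444, -0.1873, 0.2521]
tool_rot: [0.999, -0.052, -0.001, -0.0]
force: [0.9, -0.1, 0.0]
finger_gap: 0.598
gripper_force: 0.0
33.25 [ 0.44438021 -0.18729089  0.25184454]
big [np.float64(0.0305), np.float64(0.0302), np.float64(0.031), np.float64(0.0298)] small [np.float64(0.03), np.float64(0.0308)] shank [np.float64(0.0261), np.float64(0.0266), np.float64(0.0268)]
knob top fixture [  5.5 -68.5] 39
arm line point [ 35.8 -64.9] angle deg 3.58 536
tin 4.0 0
piston 3.0 0
sd 6.0 301
```

Run:
```python
from h import *
d=snapshot('wrist');dt=snapshot('top');o=dict(np.load('top0.npz'))
ya=lambda d:(lambda h:(h[...,0]>22)&(h[...,0]<34)&(h[...,1]>150)&(h[...,2]>120))(hsv(d))
for q in(o,dt): m=ya(q);m[:,:400]=0;print('yellow',blobs(m,2))
yaw=np.radians(-6.47);Rz=np.array([[np.cos(yaw),-np.sin(yaw)],[np.sin(yaw),np.cos(yaw)]])
K=d['camera_matrix'];M=cv2.Rodrigues(np.array(d['rvec'],float))[0];t=np.array(d['tvec']).ravel();c=-M.T@t;print('cam',c)
for dd,n in((d,'now'),(dict(np.load('w2.npz')),'w2')):
  for b in blobs(red(dd),6,60):
    for h in(.06,.07):
        f=(ray(dd,b[1],h)[:2]-[.4918,-.1297])@Rz*1000
        if abs(f[0])<60 and abs(f[1]+64)<50: print(n,b,h,f.round(1))
# steel arm edges in fixture frame at z~.041: white pixels between pivot and knob
z=d['depth'];v,u=np.mgrid[0:400,0:640];W=(np.stack([(u-K[0,2])/K[0,0]*z,(v-K[1,2])/K[1,1]*z,z],-1)-t)@M;F=(W[...,:2]-[.4918,-.1297])@Rz*1000
for x in range(15,90,8):
    s=(abs(F[...,0]-x)<1.5)&(abs(F[...,1]+64)<30)&(W[...,2]>.038)&(W[...,2]<.048)
    if s.any(): y=F[...,1][s];print(x,y.min().round(1),y.max().round(1),((y.min()+y.max())/2).round(1),np.median(W[...,2][s]).round(4))
```

```text
yellow [(np.int32(254), [465.6, 230.5], [450, 226, 32, 10])]
yellow [(np.int32(222), [467.4, 230.3], [451, 226, 31, 10])]
cam [ 0.51700071 -0.19425297  0.4218144 ]
w2 (np.int32(154), [340.6, 150.8], [334, 143, 14, 16]) 0.06 [  0. -75.]
w2 (np.int32(154), [340.6, 150.8], [334, 143, 14, 16]) 0.07 [  1.2 -74.3]
15 -73.4 -57.5 -65.5 0.0408
23 -73.3 -57.5 -65.4 0.0409
31 -74.3 -57.4 -65.9 0.0409
39 -74.1 -57.4 -65.7 0.0411
47 -74.0 -49.0 -61.5 0.0406
55 -73.8 -57.2 -65.5 0.0409
63 -73.7 -57.2 -65.4 0.0417
71 -76.9 -53.6 -65.3 0.0453
79 -75.6 -55.9 -65.7 0.0421
```

The keeper arm is parallel to the fixture's x axis and against its peg, so it is home. The rod is flat and the bystanders haven't moved. Handing in.

```bash
python3 -c "
from station import manip
print(manip.sign_off())"
```

```text
the job is handed in; nothing more can be done
None
```

I opened the keeper, seated the rod flat in both horseshoes, swung the keeper home against its stop and let go, and left the piston, tin and screwdriver where they were; handed in at about 33 s, result not shown.

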